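# Snap a grinding wheel onto its slanted storage peg

## Task

Put the grey grinding wheel away on the slanted peg of the steel holder: bring it up in line with the peg, slide it on along the peg's axis and press it past the sprung keeper until it meets the rubber washer at the foot of the peg and the keeper has snapped out over it. Make sure of it by holding it pressed down there with a steady 10 to 20 N for a moment, then let go. Do not ram it: the holder must never be loaded with more than 25 N, and how far the peg sticks out of its sleeve is not known, so go by feel. Leave the other things on the bench alone.

Things in the scene. Friction and masses are not known exactly. Their poses are not given: they have to be found in the camera images.
- wheel_mid (a point): grinding wheel: plain grey thick ring lying flat on the bench, outer diameter 56 mm, 32 mm thick, bore 22 mm right through with a thin steel ring round it on both faces; about 0.16 kg. This point is its centre, 16 mm above the bench at the start; z is the axis of the bore. Both faces are alike. It lies left or right of the robot's middle, the holder on the other side
- peg: slanted steel peg in its sleeve on the holder. Origin on its axis 125 mm above the bench; z runs to its tip, 62 deg above level, towards the robot's side; x away from the robot and up, y level. The peg sticks out by an unmeasured s = 0 to 18 mm: the rubber washer (32 mm wide) lies at z = s, the rounded tip at z = s + 46 mm; diameter 18.5 mm, 1.75 mm play in the bore. Wheel home: its centre at z = s + 16 mm
- keeper (a joint): sprung keeper in the peg's upper (+x) side, in m: 0 = out, 4.75 mm proud; grows as it is pushed in. Its slope faces the tip: a wheel slid on drives it in over the first 10 mm, taking about 3 to 12 N along the peg, then slides on with little force; at the foot it snaps out over the wheel's upper face, 33 mm above the washer. The washer gives about 1 mm per 20 N, then all is solid
- stand: the holder that carries the peg, fixed to the bench: steel base plate 115 x 90 x 10 mm, a post and a 34 mm wide clamp block under the sleeve of the peg. Origin on the bench, 10 mm behind the peg's origin; x points away from the robot's side, z up. The holder with peg and keeper must not be loaded with more than 25 N
- sheave: bystander: dark turned wooden sheave, 63 mm diameter, 22 mm high, grooved rim; origin at the centre of its underside; leave alone
- brass_tin: bystander: open brass-coloured tin, 58 mm diameter, 39 mm high; origin at the centre of its underside; leave alone
There are look-alikes about, which are no part of the job. Leave any turquoise look-alike of the part that bears wheel_mid alone.

How it is judged (in metres and radians):
On the way, in this order (a step that is already met when the one before it is completed fails the run):
1. the wheel is threaded on the peg's tip, in line with the peg, not yet home (z of wheel_mid in the frame of peg between 0.04 and 0.058 m and x of wheel_mid in the frame of peg between -0.006 and 0.006 m and y of wheel_mid in the frame of peg between -0.006 and 0.006 m and angle between the z axis of wheel_mid and the z axis of peg, either way round below 0.2 rad), for 0.05 s.
2. the wheel is past the keeper and held pressed down on the washer (z of wheel_mid in the frame of peg below 0.038 m and value of joint keeper below 0.0015 m and contact force between wheel and stand above 8 N), for 0.25 s.
At the end, for the whole second after the job is handed in: the wheel is at rest on the foot of the peg (centre less than 38 mm along z from the peg's origin, within 6 mm of the peg's axis in x and y, in line with it within 0.15 rad) and the keeper has sprung out over it (less than 1.5 mm pushed in) (z of wheel_mid in the frame of peg below 0.038 m and x of wheel_mid in the frame of peg between -0.006 and 0.006 m and y of wheel_mid in the frame of peg between -0.006 and 0.006 m and angle between the z axis of wheel_mid and the z axis of peg, either way round below 0.15 rad and value of joint keeper below 0.0015 m and linear speed of wheel below 0.02 m/s); the robot touches nothing.
It fails at once if the holder is loaded with more than 25 N (contact force between anything else and stand above 25 N).
It fails at once if the sheave is shifted by more than 20 mm (distance of sheave from where it was at the start of the episode above 0.02 m).
It fails at once if the brass tin is shifted by more than 20 mm (distance of brass_tin from where it was at the start of the episode above 0.02 m).
It also fails if it takes over 54 s, if anything falls off the work surface, if the arm or the gripper's body presses on something with over 40 N, if the wrist force passes 120 N, or if a joint passes its speed limit or range.

## Robot

A 6-joint arm with a two-finger parallel gripper is mounted at the origin on a cart in front of the work surface, level with it; the furniture and walls round the work are solid. World frame = base frame: x ahead of the robot, y to its left, z up, the work surface at z = 0. Lengths are in mm, angles in degrees, forces in N, time in s.
With the tool pointing down it reaches from about 350 to 850 mm from the base axis. Payload 8.1 kg.
Tool frame: the origin (TCP) lies between the finger pads; the fingertips stand 22 mm ahead of it and the grasp point (between the pads) lies 3 mm ahead of it; z points along the fingers, y is the line along which they close (so a half turn about z gives the same grasp; the last joint's range is limited). The gripper opens to 85 mm and grips with 20 to 120 N. Pads are 22 mm wide; open, the fingers measure 114 mm over their backs; the gripper's body (76 mm by 85 mm) begins 54 mm behind the grasp point. The pads swing forward as they close: fully open they stand 13 mm farther back than shut.
Start: joints at [67.472, 7.471, 85.268, -0, 87.261, -4.893], TCP at [181.756, 571.813, 253.292] pointing down, gripper open.
Joint ranges: [-169.43, 169.43], [-51.17, 129.36], [1.28, 143.12], [-76.62, 256.62], [0, 156.53], [-152.29, 152.29]. Speed limits (degrees/s): [136.94, 136.94, 159.86, 180, 180, 180].

## Interface

Orientations are given as [roll, pitch, yaw] about the fixed x, y, z axes, in that order (R = Rz(yaw) Ry(pitch) Rx(roll)).
In Python, from bench import sense, snapshot, calibration, hand_in gives the robot as it stands.
- The arm moves only by the shell command python3 -m crank 'ROWS' [FORCE]. ROWS is JSON, a list of rows, each a list of 5 numbers: the shift along the tool's x, y, z in cm, then the turn about the tool's z in rad, then the finger opening in cm, from 0 to 8.54. A call has 1 to 20 rows; each row is the pose to reach, as a shift and turn from the pose commanded when the call began, along the tool's axes at that moment; what a row does not reach only later rows make up. A row lasts 1/10 s, in which the tool goes at most 50 mm and 8.59 degrees, less where a joint would pass 70% of its speed; a pose out of reach is approached as far as the arm can. A call with a gripper value outside its range is refused whole. The fingers move at their own pace and stop on an object; FORCE is the grip in N (left out, the last holds). Time passes only in rows, so rows that repeat a pose let the fingers close. It gives the time, the measured TCP pose, the force, the opening and the grip force at its end, in the units of the state.
- sense(): the state, without advancing time (a new reading comes with each control period).
- snapshot(name): name is "scene" or "top" or "wrist"; returns (picture, depth): 400x640x3 uint8, red, green, blue; 400x640 float32, mm along the optical axis (not along the pixel's ray), 0 where there is no reading.
- calibration(name): a dict with "fovy" (degrees; the focal length in pixels is half the picture's height over the tangent of half this angle, whatever the lens; pixels are square), "cx", "cy" (the principal point, pixels), "rvec" (rotation vector, rad) and "tvec" (3), from world to camera coordinates, as OpenCV has them; the wrist camera has in their place "tool_from_camera" (4x4, takes a point from camera to tool coordinates, whose origin is the TCP and whose axes are the flange's). Camera axes: x right, y down, z forward; pixel columns grow to the right and rows downward; lengths in mm; the calibration is good to about 2 mm. A picture is of the moment at which its call begins: read the wrist's pose just before it. calibration takes no time and is no camera call.
- hand_in(): hands the job in; it is judged then, once.
The state is a dict: "time": time; "joint_pos": joint angles; "qd": joint speeds; "joint_efforts": joint torques, N m; "tool_pos": TCP position; "tcp_rot": TCP orientation; "ft_force": force on the tool from outside, world axes, zero at the start; "wrist_torque": the same for the moment, N m; "finger_gap": finger opening in mm; "grip_force": force on a finger pad.
Only numpy, scipy, OpenCV 4.12 (cv2) and the standard library are available. Lean on these libraries where they do the work, as an engineer would, in place of code of your own. Each camera call takes 0.05 s, during which the arm holds its last target. There are 200 camera calls.

## Working session

There is one attempt and no reset: what is moved stays moved. The work goes in short steps, Python scripts to look and compute and a shell command to move; the robot and the scene stay as the last step left them, time stands still between calls to the robot, and variables do not carry over. Pictures are saved under pics/ and viewed, at most 10 in all, crops included, and the job is handed in when it is done.

```bash
mkdir -p pics; ls
cat > h.py <<'E'
import numpy as np,cv2
from bench import sense,snapshot,calibration
from scipy.spatial.transform import Rotation as R
def cam(name,s=None):
    c=calibration(name); f=200/np.tan(np.radians(c["fovy"]/2))
    if name=="wrist":
        T=np.eye(4);T[:3,:3]=R.from_euler('xyz',s["tcp_rot"],degrees=True).as_matrix();T[:3,3]=s["tool_pos"]
        T=T@np.array(c["tool_from_camera"])
    else:
        Rm=cv2.Rodrigues(np.array(c["rvec"],float))[0];T=np.eye(4);T[:3,:3]=Rm.T;T[:3,3]=-Rm.T@np.array(c["tvec"],float).ravel()
    return T,f,c["cx"],c["cy"],c
def pts(d,C):
    T,f,cx,cy,_=C; v,u=np.mgrid[:d.shape[0],:d.shape[1]]
    P=np.stack([(u-cx)/f*d,(v-cy)/f*d,d],-1)
    return P@T[:3,:3].T+T[:3,3]
def grab(name):
    s=sense();p,d=snapshot(name);C=cam(name,s)
    return p,d,C,pts(d,C)
E
python3 - <<'E'
from h import *
print(sense())
for n in("scene","top"):
    p,d,C,P=grab(n);np.savez(f"{n}.npz",p=p,d=d,P=P);cv2.imwrite(f"pics/{n}.png",p[...,::-1]);print(n,C[4],C[0][:3,3])
E
```

```text
pics
{'time': 0.0, 'joint_pos': array([ 6.74719004e+01,  7.51366423e+00,  8.53293722e+01,  7.38460799e-04,
        8.72621093e+01, -4.89287806e+00]), 'qd': array([-0.00543157, -0.01701886, -0.00094075,  0.07490259, -0.0735644 ,
       -0.04489524]), 'joint_efforts': array([ 2.45190618e-03, -5.69375503e+01, -5.00566328e+01,  7.42427551e-05,
        1.45146161e-02,  4.48860499e-05]), 'tool_pos': array([181.54990723, 571.33833875, 252.25856263]), 'tcp_rot': array([-1.79895300e+02, -9.70306225e-03,  1.62364734e+02]), 'ft_force': array([-0.14803957,  0.89565087,  0.04298646]), 'wrist_torque': array([ 0.0228575 ,  0.075414  , -0.00281938]), 'grip_force': 0.0, 'finger_gap': 85.3865684900322}
scene {'fovy': 52.47164010195211, 'cx': 319.14992170281937, 'cy': 199.18296581071667, 'rvec': array([ 1.1392677 , -2.05659766,  1.21746518]), 'tvec': array([341.45178537, 330.62316322, 491.00085631])} [-46.07073636 434.64006081 525.3078559 ]
top {'fovy': 46.74269025435377, 'cx': 325.86260648546806, 'cy': 202.48870429025087, 'rvec': array([ 2.14006   , -2.12709263,  0.22815925]), 'tvec': array([ 15.07238606, 617.32213963, 908.22404655])} [ 436.12638908   42.0692787  1007.07927601]
```

View pics/scene.png

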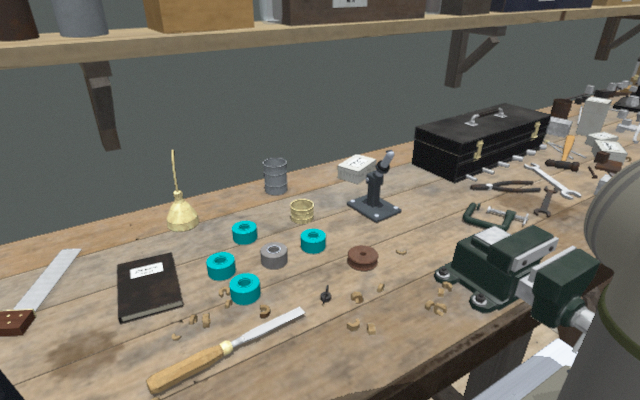

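View pics/top.png

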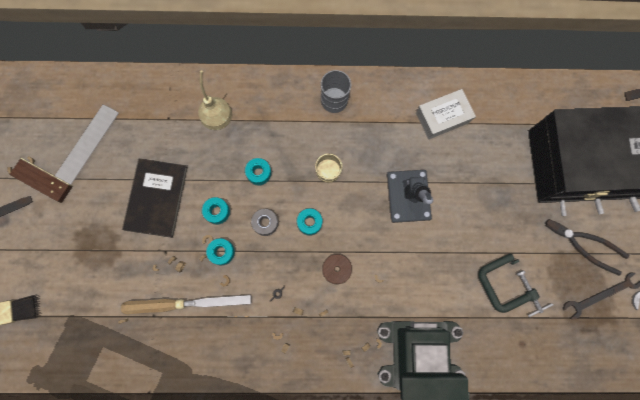

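Run:
```python
from h import *
def fit(xy):
    A=np.c_[2*xy,np.ones(len(xy))];s=np.linalg.lstsq(A,(xy**2).sum(1),rcond=None)[0];return s[:2],np.sqrt(s[2]+s[:2]@s[:2])
for n in("top","scene"):
    z=np.load(n+".npz");p,d,P=z["p"],z["d"],z["P"];hsv=cv2.cvtColor(p,cv2.COLOR_RGB2HSV)
    C=cam(n)
    teal=cv2.inRange(hsv,(80,120,60),(100,255,255))
    k,l,st,ce=cv2.connectedComponentsWithStats(teal)
    for i in range(1,k):
        if st[i,4]>100:
            Q=P[(l==i)];T=Q[Q[:,2]>26];print(n,"teal",ce[i].round(),(T[:,:2].max(0)+T[:,:2].min(0))/2,np.ptp(T[:,:2],axis=0),np.percentile(Q[:,2],[5,95]).round(1))
    # things by height in window
    u0,v0={"top":(264,221),"scene":(274,256)}[n]
    m=np.zeros(d.shape,bool);m[v0-22:v0+22,u0-22:u0+22]=1
    m&=(P[...,2]>27)&(P[...,2]<37)&(hsv[...,1]<70)
    Q=P[m];print(n,"wheel",m.sum(),(Q[:,:2].max(0)+Q[:,:2].min(0))/2,np.ptp(Q[:,:2],axis=0),np.median(Q[:,2]))
    # holder
    lo,hi={"top":((385,165),(440,225)),"scene":((340,140),(405,225))}[n]
    m=np.zeros(d.shape,bool);m[lo[1]:hi[1],lo[0]:hi[0]]=1
    H=P[m&(P[...,2]>5)&(d>0)];
    pl=H[(H[:,2]>7)&(H[:,2]<14)];print(n,"plate",cv2.minAreaRect(pl[:,:2].astype(np.float32)))
    for a in range(40,200,10):
        q=H[(H[:,2]>a)&(H[:,2]<=a+10)]
        if len(q):print(a,len(q),q.mean(0).round(1),np.ptp(q,axis=0).round(1))
p=np.load("top.npz")["p"];q=np.load("scene.npz")["p"]
a=cv2.resize(p[155:235,375:455],(400,400),interpolation=2);b=cv2.resize(q[140:220,335:415],(400,400),interpolation=2)
cv2.imwrite("pics/hold.png",np.hstack([a,b])[...,::-1])
```

```text
top teal [258. 171.] [578.12246959 117.96734581] [283.99216101 151.79613423] [13.4 34.9]
top teal [215. 210.] [534.5990631  161.92428912] [196.94534803 239.71002085] [14.8 34.8]
top teal [309. 221.] [523.03934625  53.96847797] [173.82591433  51.27646288] [24.8 35. ]
top teal [220. 251.] [490.29398905 155.07288561] [108.33519993 226.00721383] [17.1 34.9]
top wheel 439 [580.23054488 150.62937833] [53.90047309 53.7858912 ] 32.15663756099036
top plate ((644.159423828125, -165.18064880371094), (114.67274475097656, 90.03972625732422), 3.806759834289551)
40 15 [ 644.7 -154.4   45.4] [20.   8.   9.8]
50 6 [ 646.3 -153.6   53. ] [15.   1.8  4.5]
70 8 [ 639.2 -152.4   75.8] [21.4 10.8  7. ]
80 24 [ 645.1 -149.8   85.2] [32.2 10.1  9.2]
90 123 [ 653.8 -160.7   96.7] [34.6 34.7  9.9]
100 43 [ 648.2 -161.6  103.3] [25.5 23.2  9.6]
110 4 [ 636.3 -159.1  112.5] [34.   6.   7.8]
120 50 [ 621.1 -158.1  126.7] [33.4 29.   8. ]
130 103 [ 629.6 -163.8  135.2] [24.8 29.8  9.6]
140 17 [ 620.3 -162.6  145.7] [14.6 13.2  8.4]
150 21 [ 614.6 -162.   154.9] [16.5 10.2  9.3]
160 36 [ 605.2 -165.2  166.5] [22.3
[... 575 characters left out ...]
4297, 551.136962890625), 56.559757232666016)
40 411 [ 806.3 -239.4   42.2] [373.2 165.4   9.7]
50 45 [ 641.8 -161.1   54.9] [23.7 25.4  9.9]
60 38 [ 640.6 -160.1   64.2] [27.7 24.9  9.6]
70 53 [ 639.3 -159.1   75. ] [32.4 33.9  9.5]
80 66 [ 639.  -157.8   84.7] [31.9 35.3  9.7]
90 72 [ 641.3 -158.6   95.2] [38.5 31.3  9.5]
100 35 [ 632.5 -159.6  104.4] [24.2 21.6  9.3]
110 26 [ 617.9 -160.7  115.6] [29.9 19.1  9.9]
120 66 [ 616.4 -161.1  125.3] [27.7 33.2  9.4]
130 48 [ 620.2 -161.6  134.7] [30.2 22.6  9.5]
140 28 [ 609.4 -163.1  144.9] [20.5 13.3  9.3]
150 28 [ 603.8 -164.   154.4] [19.  15.6  9.2]
160 42 [ 600.9 -165.2  164.8] [20.4 17.8  9.5]
170 16 [ 602.9 -167.8  171.9] [15.9  9.6  4.8]
```

View pics/hold.png

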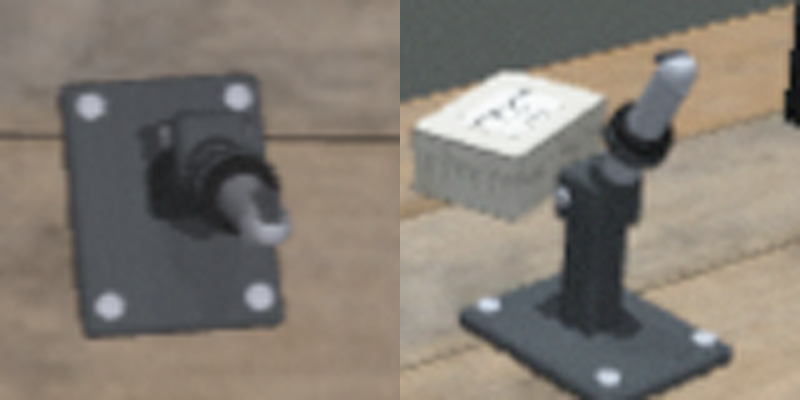

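```bash
cat >> h.py <<'E'
from scipy.optimize import least_squares
def pegfit(Q,yaw0=3.8,free=True):
    # Q points on peg's bright cylinder; axis through (x0,y0,125), leaning to -x at yaw
    def ax(w): c,s=np.cos(np.radians(62)),np.sin(np.radians(62));a=np.radians(w);return np.array([-c*np.cos(a),-c*np.sin(a),s])
    def res(q):
        w=q[2] if free else yaw0
        D=Q-[q[0],q[1],125];a=ax(w);return np.linalg.norm(np.cross(D,a),axis=1)-9.25
    r=least_squares(res,[628,-162,yaw0],loss="soft_l1",f_scale=1)
    w=r.x[2] if free else yaw0
    t=(Q-[r.x[0],r.x[1],125])@ax(w)
    return r.x,np.sqrt(np.mean(r.fun**2)),np.percentile(t,[0,2,98,100])
E
python3 - <<'E'
from h import *
for n in("top","scene"):
    z=np.load(n+".npz");p,d,P=z["p"],z["d"],z["P"];hsv=cv2.cvtColor(p,cv2.COLOR_RGB2HSV)
    lo,hi={"top":((385,165),(440,225)),"scene":((340,140),(405,225))}[n]
    m=np.zeros(d.shape,bool);m[lo[1]:hi[1],lo[0]:hi[0]]=1
    m&=(P[...,2]>138)&(P[...,2]<165)&(P[...,0]<640);b=hsv[...,2]
    Q=P[m&(b>100)&(hsv[...,1]<80)];A=P[m|0>0]
    print(n,len(Q),pegfit(Q),pegfit(Q,3.8,False))
    m2=np.zeros(d.shape,bool);m2[lo[1]:hi[1],lo[0]:hi[0]]=1;m2&=(P[...,2]>100)&(P[...,2]<200)&(P[...,0]<660)
    print("zmax",np.sort(P[m2][:,2])[-5:])
    for B in("sheave","tin"):
        u,v={"topsheave":(337,268),"toptin":(328,167),"scenesheave":(362,258),"scenetin":(302,210)}[n+B];print(B,P[v-1:v+2,u-1:u+2].reshape(-1,3).mean(0).round())
E
```

```text
top 24 (array([ 625.37378805, -166.93803116,    6.11838536]), np.float64(0.5617056646993172), array([11.82936184, 13.27120356, 43.26766381, 45.30199518])) (array([ 625.5137677 , -167.56809048,    3.8       ]), np.float64(0.5628783022988463), array([11.91670639, 13.39984447, 43.42337672, 45.48440671]))
zmax [175.60824724 175.76725584 175.82300705 175.95954428 176.11012985]
sheave [485.  -7.  -0.]
tin [709.  13.   1.]
scene 84 (array([ 624.31256889, -169.12936714,    0.89559771]), np.float64(1.043138515022185), array([15.8666074 , 16.55250575, 47.69395865, 48.55851582])) (array([ 624.25716964, -168.41163632,    3.8       ]), np.float64(1.0423861695745997), array([15.61200235, 16.3535621 , 47.75826151, 48.40033079]))
zmax [172.71889751 173.03807308 173.93289614 174.18758332 174.83080487]
sheave [470.   5.  21.]
tin [692.  17.  28.]
```

```bash
python3 -m crank '[[-50.7,-28.1,4,-0.378,7],[-50.7,-28.1,4,-0.378,7],[-50.7,-28.1,4,-0.378,7],[-50.7,-28.1,4,-0.378,7],[-50.7,-28.1,4,-0.378,7],[-50.7,-28.1,4,-0.378,7],[-50.7,-28.1,4,-0.378,7],[-50.7,-28.1,4,-0.378,7],[-50.7,-28.1,4,-0.378,7],[-50.7,-28.1,4,-0.378,7],[-50.7,-28.1,4,-0.378,7],[-50.7,-28.1,4,-0.378,7],[-50.7,-28.1,4,-0.378,7],[-50.7,-28.1,4,-0.378,7],[-50.7,-28.1,4,-0.378,7],[-50.7,-28.1,4,-0.378,7]]' 20
python3 - <<'E'
from h import *
s=sense();print(s["tool_pos"],s["tcp_rot"],s["joint_pos"])
p,d,C,P=grab("wrist");cv2.imwrite("pics/w1.png",p[...,::-1]);print(C[0])
g=(P[...,2]>27)&(P[...,2]<37)
hsv=cv2.cvtColor(p,cv2.COLOR_RGB2HSV)
k,l,st,ce=cv2.connectedComponentsWithStats(g.astype(np.uint8))
for i in range(1,k):
    if st[i,4]>300:
        Q=P[l==i];c,r=cv2.minEnclosingCircle(Q[:,:2].astype(np.float32));print(ce[i].round(),st[i,4],np.round(c,1),round(r,1),np.median(Q[:,2]),np.median(hsv[l==i],axis=0))
E
```

```text
time: 1.7
tool_pos: [579.1, 151.5, 213.3]
tcp_rot: [180.0, -0.0, -175.9]
ft_force: [-0.8, 0.5, 0.2]
finger_gap: 70.0
grip_force: 0.0
[579.10236271 151.51384748 213.32302294] [ 1.79988392e+02 -1.11851051e-02 -1.75888345e+02] [ 9.74798298e+00  8.46394523e+00  8.83746880e+01  1.27409030e-02
  8.31713579e+01 -8.43651865e+01]
[[-7.12206709e-02  9.61605032e-01  2.65034674e-01  5.12205261e+02]
 [ 9.97460584e-01  6.86635223e-02  1.89130852e-02  1.46110271e+02]
 [-1.12963352e-05  2.65708644e-01 -9.64053379e-01  3.33378383e+02]
 [ 0.00000000e+00  0.00000000e+00  0.00000000e+00  1.00000000e+00]]
[423. 117.] 2715 [517.  240.4] 27.9 31.235322749523107 [ 90. 134. 182.]
[211. 175.] 2388 [582.8  52.7] 28.0 31.274006907110362 [ 90. 120. 117.]
[315. 180.] 2312 [581.  148.9] 27.9 31.243131414335295 [ 15.  16. 112.]
[423. 213.] 2177 [605.2 254.5] 28.0 31.2144228876341 [ 90. 136. 178.]
[324. 289.] 1827 [693.  166.8] 28.1 31.227808668188572 [ 90. 129. 122.]
```

View pics/w1.png

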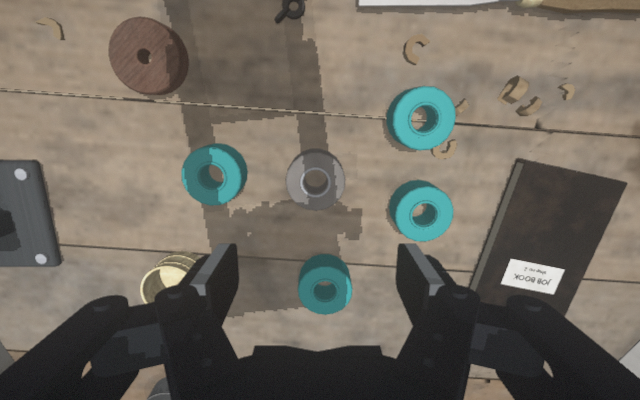

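```bash
python3 -m crank '[[-0.1,-0.2,5,0,7],[-0.1,-0.2,10,0,7],[-0.1,-0.2,14,0,7],[-0.1,-0.2,16,0,7],[-0.1,-0.2,17.8,0,7],[-0.1,-0.2,17.8,0,7],[-0.1,-0.2,17.8,0,5],[-0.1,-0.2,17.8,0,5],[-0.1,-0.2,17.8,0,5],[-0.1,-0.2,17.8,0,5],[-0.1,-0.2,17.8,0,5],[-0.1,-0.2,17.8,0,5]]' 25
python3 -m crank '[[0,0,-1,0,5],[0,0,-3,0,5],[0,0,-8,0,5],[0,0,-13,0,5],[0,0,-16,0,5],[0,0,-16,0,5],[0,0,-16,0,5]]'
python3 - <<'E'
from h import *
p,d,C,P=grab("wrist");q=snapshot("scene")[0]
cv2.imwrite("pics/w2.png",np.hstack([p[:,160:480],cv2.resize(q[90:290,180:380],(400,400))])[...,::-1])
s=sense();print(s["ft_force"],s["joint_pos"],s["time"])
E
```

```text
time: 2.95
tool_pos: [581.8, 148.7, 36.6]
tcp_rot: [180.0, 0.1, -176.0]
ft_force: [-1.4, -0.1, 6.2]
finger_gap: 52.4
grip_force: 26.9
time: 3.65
tool_pos: [581.3, 148.5, 196.3]
tcp_rot: [180.0, 0.1, -176.0]
ft_force: [-0.1, -0.4, -2.4]
finger_gap: 51.9
grip_force: 27.1
[-0.06286766 -0.12766446 -2.64756997] [ 9.43587195e+00  9.36007445e+00  8.95075016e+01 -3.93724002e-03
  8.13226628e+01 -8.45821313e+01] 3.75
```

View pics/w2.png

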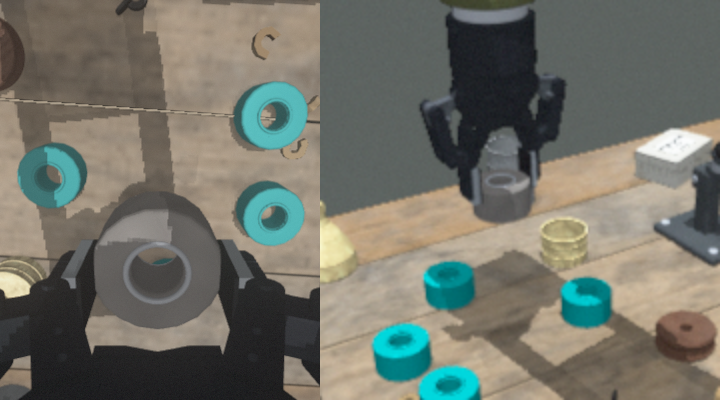

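```bash
cat >> h.py <<'E'
def wheel(p,d,P,s,box=None):
    """upper face of held wheel: plane normal & rim centre, in world; near TCP"""
    hsv=cv2.cvtColor(p,cv2.COLOR_RGB2HSV)
    D=P-s["tool_pos"]
    m=(hsv[...,1]<60)&(hsv[...,2]>70)&(np.linalg.norm(D,axis=-1)<50)&(np.abs(D@R.from_euler('xyz',s["tcp_rot"],degrees=True).as_matrix()[:,1])<25)&(d>0)
    Q=P[m];rng=np.random.default_rng(0);best=None
    for _ in range(400):
        a,b,c=Q[rng.choice(len(Q),3)];n=np.cross(b-a,c-a);L=np.linalg.norm(n)
        if L<100:continue
        n/=L
        if abs(n[2])<.7:continue
        i=np.abs((Q-a)@n)<.8
        if best is None or i.sum()>best.sum():best=i
    F=Q[best];c=F.mean(0);n=np.linalg.svd(F-c)[2][2];n*=np.sign(n[2])
    e1=np.cross(n,[0,1,0.]);e1/=np.linalg.norm(e1);e2=np.cross(n,e1)
    xy=np.c_[(F-c)@e1,(F-c)@e2].astype(np.float32)
    h=cv2.convexHull(xy)[:,0];A=np.c_[2*h,np.ones(len(h))];q=np.linalg.lstsq(A,(h**2).sum(1),rcond=None)[0]
    r=np.sqrt(q[2]+q[0]**2+q[1]**2);top=c+q[0]*e1+q[1]*e2
    return n,top,r,top-16*n,len(F)
E
python3 - <<'E'
from h import *
s=sense();p,d,C,P=grab("wrist");n,t,r,c,k=wheel(p,d,P,s)
M=R.from_euler('xyz',s["tcp_rot"],degrees=True).as_matrix()
print("n",n,np.degrees(np.arccos(n[2])),"r",r,k,"centre",c,"tool rel",M.T@(c-s["tool_pos"]))
E
```

```text
n [0.00359787 0.00550603 0.99997837] 0.37685478017030255 r 27.003934882683776 7523 centre [579.38512026 147.49450857 172.1356193 ] tool rel [ 0.32000789 -0.69621624 21.18238911]
```

```bash
python3 -m crank '[[0,0,-3,0,5],[1,-3,-7.5,0,5],[2,-7,-7.5,0,5],[3,-11,-7.5,0,5],[4,-15,-7.5,0,5],[5,-19,-7.5,0,5],[5.7,-23,-7.5,0,5],[5.7,-27,-7.5,0,5],[5.7,-30,-7.5,0,5],[5.7,-31.3,-7.5,0,5],[5.7,-31.3,-7.5,0,5],[5.7,-31.3,-7.5,0,5]]'
python3 - <<'E'
from h import *
s=sense();p,d,C,P=grab("wrist");n,t,r,c,k=wheel(p,d,P,s);print(n,r,c-s["tool_pos"])
np.savez("w3.npz",p=p,d=d,P=P)
cv2.imwrite("pics/w3.png",p[...,::-1])
hsv=cv2.cvtColor(p,cv2.COLOR_RGB2HSV)
m=(P[...,2]>140)&(P[...,2]<180)&(P[...,0]>560)&(P[...,0]<640)&(abs(P[...,1]+167)<30)&(hsv[...,2]>100)&(d>0)
print(m.sum()); Q=P[m]; Q=Q[np.linalg.norm(Q-c,axis=1)>36]
print(pegfit(Q),pegfit(Q,3.8,False),Q[:,2].max())
pl=P[(P[...,2]>6)&(P[...,2]<13)&(P[...,0]>560)&(abs(P[...,1]+165)<70)];print(cv2.minAreaRect(pl[:,:2].astype(np.float32)))
E
```

```text
time: 5.0
tool_pos: [545.7, -166.9, 269.1]
tcp_rot: [179.9, -0.1, -176.0]
ft_force: [0.0, -0.2, -1.3]
finger_gap: 52.0
grip_force: 27.1
[ 0.00278562 -0.00501988  0.99998352] 27.082684006586042 [ -0.27323398  -0.77784344 -21.21163165]
0
  return _methods._mean(a, axis=axis, dtype=dtype,
  ret = ret.dtype.type(ret / rcount)
Traceback (most recent call last):
  File "h.py", line 29, in pegfit
    return r.x,np.sqrt(np.mean(r.fun**2)),np.percentile(t,[0,2,98,100])
                                          ~~~~~~~~~~~~~^^^^^^^^^^^^^^^^
IndexError: index -1 is out of bounds for axis 0 with size 0
```

View pics/w3.png

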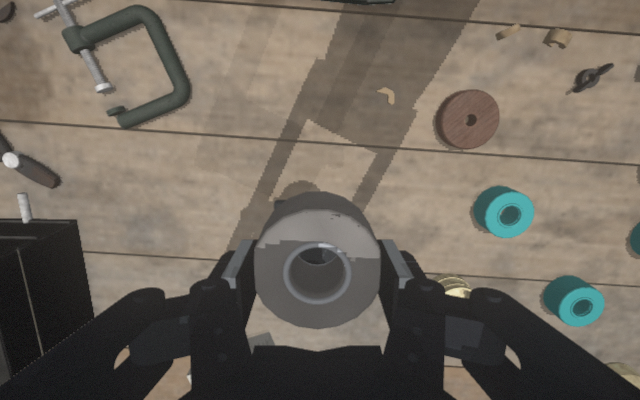

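```bash
python3 -m crank '[[-4,0,0,0,5],[-8,0,0,0,5],[-11,0,0,0,5],[-13,0,0,0,5],[-14,0,0,0,5],[-14,0,0,0,5],[-14,0,0,0,5]]'
python3 - <<'E'
from h import *
s=sense();p,d,C,P=grab("wrist")
cv2.imwrite("pics/w4.png",p[...,::-1])
hsv=cv2.cvtColor(p,cv2.COLOR_RGB2HSV)
m=(P[...,2]>135)&(P[...,2]<185)&(P[...,0]>560)&(P[...,0]<650)&(abs(P[...,1]+167)<30)&(d>0)
Q=P[m];B=hsv[...,2][m];print(m.sum(),Q[:,2].max(),Q[Q[:,2].argmax()])
Q=Q[(B>100)&(Q[:,2]>142)&(Q[:,2]<165)];print(len(Q),pegfit(Q),pegfit(Q,3.8,False))
pl=P[(P[...,2]>6)&(P[...,2]<13)&(P[...,0]>560)&(abs(P[...,1]+165)<70)&(d>0)];print(cv2.minAreaRect(pl[:,:2].astype(np.float32)))
E
```

```text
time: 5.75
tool_pos: [685.5, -156.5, 269.9]
tcp_rot: [180.0, -0.0, -175.9]
ft_force: [0.6, -0.3, -1.1]
finger_gap: 52.3
grip_force: 27.1
1474 175.6685033162035 [ 604.03472087 -167.12906197  175.66850332]
364 (array([ 624.80060384, -168.72633627,    4.07188775]), np.float64(0.28627533434613356), array([14.67162267, 15.35629524, 43.40774819, 47.60528513])) (array([ 624.80534642, -168.79514708,    3.8       ]), np.float64(0.28648849079417305), array([14.6752376 , 15.35609963, 43.41724662, 47.5961207 ]))
((684.225830078125, -169.96725463867188), (102.3198471069336, 202.32156372070312), 86.20787048339844)
```

View pics/w4.png

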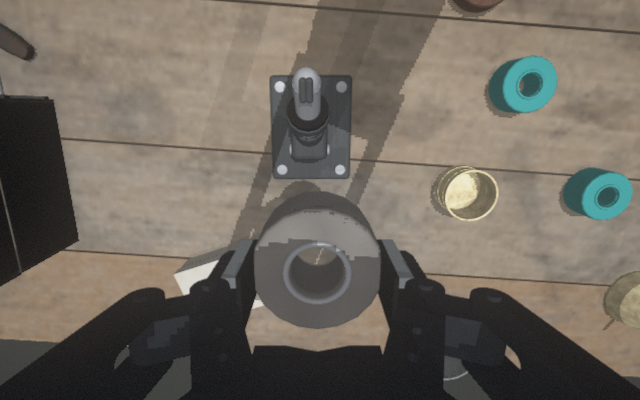

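```bash
python3 -m crank '[[4,-0.3,0,0,5],[8,-0.7,0,0,5],[10,-0.7,0,0,5],[10.7,-0.7,1,0,5],[10.7,-0.7,3,0,5],[10.7,-0.7,4.4,0,5],[10.7,-0.7,5.0,0,5],[10.7,-0.7,5.2,0,5],[10.7,-0.7,5.2,0,5],[10.7,-0.7,5.2,0,5]]' 20
python3 -m crank '[[0,0,0.1,0,5],[0,0,0.2,0,5],[0,0,0.3,0,5],[0,0,0.4,0,5],[0,0,0.45,0,5],[0,0,0.5,0,5]]'
```

```text
time: 6.8
tool_pos: [580.0, -172.5, 219.2]
tcp_rot: [-180.0, 0.1, -176.0]
ft_force: [-0.6, 0.3, -1.5]
finger_gap: 52.5
grip_force: 27.1
time: 7.4
tool_pos: [579.4, -172.4, 213.2]
tcp_rot: [180.0, -0.0, -176.0]
ft_force: [-0.3, 0.7, -1.6]
finger_gap: 52.1
grip_force: 27.1
```

```bash
python3 -m crank '[[0,0,0.05,0,5],[0,0,0.1,0,5],[0.02,0,0.15,0,5],[0.04,0,0.2,0,5]]' 20
python3 -m crank '[[0.03,0,0.05,0,5],[0.05,0,0.1,0,5]]'
python3 -c "
from h import *
s=sense();p,d,C,P=grab('wrist');n,t,r,c,k=wheel(p,d,P,s);print(n,r,c-s['tool_pos'],s['tool_pos'])"
```

```text
time: 7.8
tool_pos: [579.0, -172.5, 211.3]
tcp_rot: [-180.0, 0.0, -176.0]
ft_force: [-0.6, -0.6, -0.9]
finger_gap: 51.9
grip_force: 27.2
time: 8.0
tool_pos: [578.6, -172.5, 210.6]
tcp_rot: [-180.0, 0.0, -176.0]
ft_force: [-0.7, 0.6, 1.9]
finger_gap: 52.6
grip_force: 27.3
[-2.27982303e-02  7.13706428e-05  9.99740084e-01] 26.984749829306597 [ 1.45955114e-02 -6.30133004e-01 -2.12499398e+01] [ 578.64857167 -172.53411729  210.6116853 ]
```

```bash
python3 -m crank '[[0.03,0,0.05,0,5],[0.05,0,0.1,0,5],[0.07,0,0.15,0,5]]'
python3 -m crank '[[0.03,0,0.05,0,5],[0.05,0,0.1,0,5],[0.07,0,0.15,0,5]]'
python3 -c "
from h import *
s=sense();p,d,C,P=grab('wrist');n,t,r,c,k=wheel(p,d,P,s);print(n,r,c-s['tool_pos'],s['tool_pos'])"
```

```text
time: 8.35
tool_pos: [578.0, -172.7, 209.4]
tcp_rot: [-180.0, 0.0, -176.0]
ft_force: [-2.9, -0.3, 5.9]
finger_gap: 52.2
grip_force: 27.7
time: 8.65
tool_pos: [577.4, -172.9, 208.4]
tcp_rot: [-180.0, 0.1, -176.0]
ft_force: [-2.8, 0.1, 7.5]
finger_gap: 52.5
grip_force: 27.6
[-0.08874817 -0.01079735  0.99599557] 27.002838172754753 [  0.57599526  -0.56197235 -21.1130305 ] [ 577.4125383  -172.85895969  208.44253576]
```

```bash
python3 -m crank '[[0.03,0,0.05,0,5],[0.05,0,0.1,0,5],[0.07,0,0.15,0,5],[0.1,0,0.2,0,5]]'
python3 -m crank '[[0.03,0,0.05,0,5],[0.05,0,0.1,0,5],[0.07,0,0.15,0,5],[0.1,0,0.2,0,5]]'
python3 -c "
from h import *
s=sense();p,d,C,P=grab('wrist');n,t,r,c,k=wheel(p,d,P,s);print(n,r,c-s['tool_pos'],s['tool_pos'])"
```

```text
time: 9.1
tool_pos: [576.2, -173.3, 206.4]
tcp_rot: [-179.9, 0.0, -176.0]
ft_force: [-4.5, -2.0, 7.8]
finger_gap: 51.9
grip_force: 26.5
time: 9.5
tool_pos: [575.1, -173.6, 204.3]
tcp_rot: [-179.9, 0.0, -176.0]
ft_force: [-4.9, -1.7, 6.7]
finger_gap: 52.5
grip_force: 25.4
[-0.21578651 -0.03934681  0.97564748] 26.98185680219607 [  1.48440881  -0.35359727 -20.52913179] [ 575.12693642 -173.60047554  204.34630289]
```

```bash
python3 -m crank '[[0.03,0,0.05,0,5],[0.05,0,0.1,0,5],[0.07,0,0.15,0,5],[0.1,0,0.2,0,5],[0.13,0,0.25,0,5],[0.16,0,0.3,0,5]]'
python3 -m crank '[[0.03,0,0.05,0,5],[0.05,0,0.1,0,5],[0.07,0,0.15,0,5],[0.1,0,0.2,0,5]]'
python3 -c "
from h import *
s=sense();p,d,C,P=grab('wrist');n,t,r,c,k=wheel(p,d,P,s);print(n,r,c-s['tool_pos'],s['tool_pos'])"
```

```text
time: 10.15
tool_pos: [573.6, -174.0, 201.2]
tcp_rot: [-179.9, 0.0, -176.0]
ft_force: [-3.9, -3.4, 4.9]
finger_gap: 51.9
grip_force: 24.4
time: 10.55
tool_pos: [572.7, -174.1, 199.1]
tcp_rot: [-179.9, 0.0, -176.0]
ft_force: [-2.7, -4.3, 5.6]
finger_gap: 52.2
grip_force: 23.9
[-0.37111784 -0.04866503  0.92730969] 26.894982962582787 [  2.77513034   0.12143903 -19.7453335 ] [ 572.66445268 -174.134045    199.10353511]
```

```bash
python3 -m crank '[[0.03,0,0.05,0,5],[0.05,0,0.1,0,5],[0.07,0,0.15,0,5],[0.1,0,0.2,0,5],[0.13,0,0.25,0,5],[0.15,0,0.29,0,5]]'
python3 -c "
from h import *
s=sense();p,d,C,P=grab('wrist');n,t,r,c,k=wheel(p,d,P,s);print(n,np.degrees(np.arccos(n[2])),r,c-s['tool_pos'],s['tool_pos'])"
```

```text
time: 11.2
tool_pos: [571.2, -173.0, 195.3]
tcp_rot: [-180.0, 0.0, -176.0]
ft_force: [-0.4, -0.6, 1.7]
finger_gap: 52.2
grip_force: 20.5
[-0.47463417 -0.07001413  0.87739411] 28.670403522976013 26.891107258419805 [  3.83563569   0.21098903 -19.13952534] [ 571.1709467  -172.99551563  195.33660498]
```

```bash
python3 -m crank '[[0,0,-0.5,0,5],[0,0,-1.2,0,5],[0,0,-1.9,0,5],[-0.4,0,-1.95,0,5],[-0.8,0.05,-1.95,0,5],[-1.2,0.05,-1.95,0,5],[-1.24,0.05,-1.95,0,5],[-1.24,0.05,-1.95,0,5],[-1.24,0.05,-1.95,0,5]]' 20
python3 - <<'E'
from h import *
s=sense();p,d,C,P=grab("wrist");n,t,r,c,k=wheel(p,d,P,s);print(n,np.degrees(np.arccos(n[2])),r,c-s["tool_pos"],s["tool_pos"])
a=np.array([-.4683,-.0333,.8829]);D=c-[624.8,-168.7,125];print("t",D@a,"off",D-D@a*a,c)
q=snapshot("scene")[0];o=snapshot("top")[0]
cv2.imwrite("pics/w5.png",np.hstack([p[160:340,230:410],cv2.resize(q[100:220,320:440],(180,180)),]).repeat(2,0).repeat(2,1)[...,::-1])
E
```

```text
time: 12.15
tool_pos: [583.3, -171.6, 214.6]
tcp_rot: [180.0, -0.0, -176.0]
ft_force: [0.2, -0.5, -2.0]
finger_gap: 52.2
grip_force: 21.2
[-0.4342919  -0.07168439  0.8979153 ] 26.11461788493307 27.06652287804034 [  3.59452553  -0.0868827  -19.38749087] [ 583.25696357 -171.56806483  214.56593857]
t 79.83023888247408 off [-0.56401002 -0.29660057 -0.3036702 ] [ 586.85148911 -171.65494753  195.1784477 ]
```

View pics/w5.png

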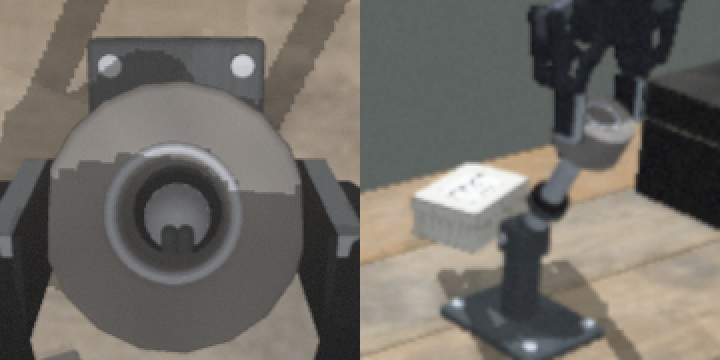

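```bash
python3 -m crank '[[-0.12,0.03,0.1,0,5],[-0.2,0.03,0.25,0,5],[-0.28,0.03,0.4,0,5],[-0.36,0.03,0.55,0,5],[-0.44,0.03,0.7,0,5],[-0.49,0.03,0.79,0,5],[-0.54,0.03,0.88,0,5]]'
python3 -m crank '[[-0.05,0,0.09,0,5],[-0.09,0,0.18,0,5],[-0.14,0,0.26,0,5]]'
python3 - <<'E'
from h import *
s=sense();p,d,C,P=grab("wrist");n,t,r,c,k=wheel(p,d,P,s);print(n,np.degrees(np.arccos(n[2])),r,c-s["tool_pos"],s["tool_pos"])
a=np.array([-.4683,-.0333,.8829]);D=c-[624.8,-168.7,125];print("t",D@a,"off",D-D@a*a,c)
E
```

```text
time: 13.0
tool_pos: [588.8, -170.9, 206.0]
tcp_rot: [180.0, -0.0, -176.0]
ft_force: [-0.8, -0.2, -0.8]
finger_gap: 51.8
grip_force: 21.2
time: 13.3
tool_pos: [590.2, -170.9, 203.4]
tcp_rot: [-180.0, 0.0, -176.0]
ft_force: [0.3, 0.3, -1.4]
finger_gap: 52.2
grip_force: 21.2
[-0.43623159 -0.05949405  0.8978655 ] 26.121099773046147 27.061812699237766 [  3.48082574   0.04541353 -19.4092049 ] [ 590.20265411 -170.85672548  203.44813343]
t 66.76764306598874 off [0.1507671  0.11205056 0.08977646] [ 593.68347985 -170.81131195  184.03892852]
```

```bash
python3 -m crank '[[-0.05,0,0.09,0,5],[-0.09,0,0.18,0,5],[-0.14,0,0.26,0,5]]'
python3 -m crank '[[-0.05,0,0.09,0,5],[-0.09,0,0.18,0,5],[-0.14,0,0.26,0,5]]'
```

```text
time: 13.65
tool_pos: [591.6, -170.8, 201.0]
tcp_rot: [-180.0, 0.0, -176.0]
ft_force: [-1.0, -1.0, 0.2]
finger_gap: 51.8
grip_force: 21.3
time: 13.95
tool_pos: [593.3, -170.9, 199.0]
tcp_rot: [-180.0, 0.1, -176.0]
ft_force: [-0.9, -0.4, 4.7]
finger_gap: 51.8
grip_force: 21.6
```

```bash
cat > m.py <<'E'
from h import *
s=sense();p,d,C,P=grab("wrist");n,t,r,c,k=wheel(p,d,P,s);print(n.round(3),np.degrees(np.arccos(n[2])).round(1),r.round(1),(c-s["tool_pos"]).round(2))
a=np.array([-.4683,-.0333,.8829]);D=c-[624.8,-168.7,125];print("t",D@a,"off",D-D@a*a,s["ft_force"],s["ft_force"]@a)
E
python3 m.py
python3 -m crank '[[-0.03,0,0.05,0,5],[-0.05,0,0.1,0,5],[-0.08,0,0.15,0,5]]' 30
python3 m.py
```

```text
[-0.464 -0.071  0.883] 28.0 27.0 [  3.82  -0.02 -19.18]
t 61.43208530918205 off [ 1.09359777 -0.17147575  0.57872465] [-0.94459328 -0.36807444  4.6549293 ] 4.564446986594984
time: 14.3
tool_pos: [593.9, -170.8, 197.5]
tcp_rot: [-180.0, 0.0, -176.0]
ft_force: [-3.0, -0.9, 6.1]
finger_gap: 51.8
grip_force: 31.1
[-0.461 -0.074  0.884] 27.8 27.1 [  3.83   0.47 -19.15]
t 59.80177980949692 off [0.96969889 0.30977271 0.53102208] [-2.95685094 -0.94653713  6.10224185] 6.803882308100687
```

```bash
python3 -m crank '[[-0.03,0,0.05,0,5],[-0.05,0,0.1,0,5],[-0.08,0,0.15,0,5],[-0.1,0,0.2,0,5]]'
python3 -m crank '[[-0.03,0,0.05,0,5],[-0.05,0,0.1,0,5],[-0.08,0,0.15,0,5],[-0.1,0,0.2,0,5]]'
python3 m.py
```

```text
time: 14.75
tool_pos: [595.1, -170.7, 195.1]
tcp_rot: [-180.0, 0.1, -176.0]
ft_force: [2.1, -1.4, 1.4]
finger_gap: 51.7
grip_force: 30.9
time: 15.15
tool_pos: [595.9, -170.5, 192.8]
tcp_rot: [-180.0, 0.0, -176.0]
ft_force: [1.2, -1.5, 2.2]
finger_gap: 51.6
grip_force: 30.9
[-0.456 -0.067  0.888] 27.4 27.1 [  3.7    0.34 -19.35]
t 54.587735289513795 off [0.35199083 0.37796339 0.20551887] [ 1.16616993 -1.49615661  2.18752895] 1.435073948020634
```

```bash
python3 -m crank '[[-0.05,0,0.09,0,5],[-0.09,0,0.18,0,5],[-0.14,0,0.26,0,5],[-0.19,0,0.35,0,5],[-0.23,0,0.44,0,5]]'
python3 -m crank '[[-0.05,0,0.09,0,5],[-0.09,0,0.18,0,5],[-0.14,0,0.26,0,5],[-0.19,0,0.35,0,5],[-0.23,0,0.44,0,5]]'
python3 m.py
```

```text
time: 15.7
tool_pos: [598.1, -170.3, 188.4]
tcp_rot: [-180.0, 0.0, -176.0]
ft_force: [1.5, -1.7, 3.0]
finger_gap: 52.0
grip_force: 31.3
time: 16.2
tool_pos: [600.4, -170.1, 184.0]
tcp_rot: [-180.0, 0.0, -176.0]
ft_force: [2.2, -1.3, 3.0]
finger_gap: 51.6
grip_force: 31.3
[-0.451 -0.063  0.89 ] 27.1 27.2 [  3.81  -0.03 -19.35]
t 44.693699298713064 off [0.35646054 0.0323887  0.19402861] [ 2.15387367 -1.3029156   2.97789253] 1.6639093675006453
```

```bash
python3 -m crank '[[-0.05,0,0.09,0,5],[-0.09,0,0.18,0,5],[-0.14,0,0.26,0,5],[-0.19,0,0.35,0,5],[-0.23,0,0.44,0,5],[-0.28,0,0.53,0,5],[-0.33,0,0.62,0,5]]'
```

```text
time: 16.95
tool_pos: [603.7, -169.9, 177.8]
tcp_rot: [-180.0, 0.0, -176.0]
ft_force: [2.2, -1.1, 4.9]
finger_gap: 52.0
grip_force: 31.5
```

```bash
python3 -m crank '[[-0.03,0,0.05,0,5],[-0.05,0,0.1,0,5],[-0.08,0,0.15,0,5],[-0.1,0,0.2,0,5]]'; python3 m.py
```

```text
time: 17.35
tool_pos: [604.6, -169.8, 176.0]
tcp_rot: [180.0, -0.0, -176.0]
ft_force: [0.8, -0.8, 6.4]
finger_gap: 51.9
grip_force: 31.6
[-0.451 -0.067  0.89 ] 27.1 27.0 [  3.63   0.11 -19.49]
t 35.62257272209015 off [0.08908587 0.20811218 0.05807945] [ 0.75917858 -0.76272421  6.37189264] 5.295619398056231
```

```bash
python3 -m crank '[[-0.03,0,0.05,0,5],[-0.05,0,0.1,0,5],[-0.08,0,0.15,0,5]]'
```

```text
time: 17.7
tool_pos: [605.3, -169.7, 174.7]
tcp_rot: [180.0, -0.0, -176.0]
ft_force: [-0.6, 0.3, 8.6]
finger_gap: 51.8
grip_force: 31.7
```

```bash
python3 -m crank '[[-0.03,0,0.05,0,5],[-0.05,0,0.1,0,5]]'; python3 m.py
```

```text
time: 17.9
tool_pos: [605.8, -169.7, 173.9]
tcp_rot: [180.0, -0.0, -176.0]
ft_force: [-1.7, 0.3, 8.9]
finger_gap: 52.0
grip_force: 31.8
[-0.445 -0.072  0.892] 26.8 27.0 [ 3.670e+00  1.000e-02 -1.948e+01]
t 33.19897649122248 off [0.1750323  0.13982696 0.1008883 ] [-1.70119408  0.28900352  8.94498107] 8.684569155435724
```

```bash
python3 -m crank '[[-0.03,0,0.05,0,5],[-0.05,0,0.1,0,5]]'; python3 m.py
```

```text
time: 18.15
tool_pos: [606.2, -169.6, 173.0]
tcp_rot: [180.0, -0.0, -176.0]
ft_force: [-3.5, 0.9, 10.1]
finger_gap: 51.3
grip_force: 31.9
[-0.45  -0.073  0.89 ] 27.1 27.0 [  3.52  -0.08 -19.37]
t 32.39283299482066 off [0.06166898 0.05976078 0.03767192] [-3.50685721  0.86097993 10.10211499] 10.532747922570378
```

```bash
python3 -m crank '[[0,0,0,0,5],[0,0,0,0,5]]';  python3 - <<'E'
from h import *
q=snapshot("scene")[0];p,d=snapshot("wrist")
cv2.imwrite("pics/w6.png",np.hstack([cv2.resize(p[140:340,220:420],(400,400)),cv2.resize(q[120:200,340:420],(400,400))])[...,::-1])
E
```

```text
time: 18.4
tool_pos: [606.3, -169.6, 172.9]
tcp_rot: [180.0, -0.0, -176.0]
ft_force: [-1.0, -0.3, 7.9]
finger_gap: 51.8
grip_force: 31.7
```

View pics/w6.png

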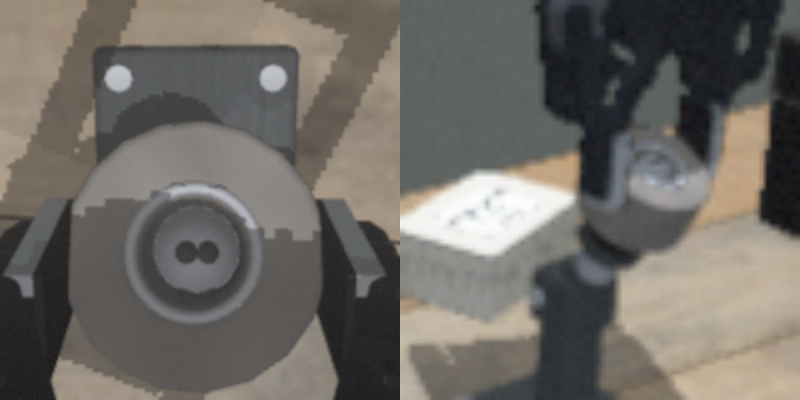

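```bash
cat >> m.py <<'E'
D=P-[624.8,-168.7,125];t=D@a;rad=np.linalg.norm(D-t[...,None]*a,axis=-1);m=(rad<7)&(t>20)&(t<75)&(d>0)
print("tip t",np.percentile(t[m],[50,90,98]),"face",(top:=(c+16*n)-[624.8,-168.7,125])@a,s["ft_force"]@a,s["finger_gap"])
E
python3 m.py; python3 -m crank '[[-0.03,0,0.05,0,5],[-0.05,0,0.1,0,5],[-0.08,0,0.15,0,5],[-0.1,0,0.2,0,5]]'; python3 m.py
```

```text
[-0.443 -0.068  0.894] 26.7 27.2 [  3.66  -0.1  -19.49]
t 32.073472578623424 off [0.13344054 0.06224044 0.07580717] [-1.25390547  0.54179008  8.21507264] 7.82224995220113
tip t [50.97463304 52.87662601 53.59465927] face 48.0575568972426 7.82224995220113 51.858082661727046
time: 18.95
tool_pos: [607.1, -169.6, 171.4]
tcp_rot: [180.0, -0.0, -176.0]
ft_force: [-3.7, 1.0, 12.2]
finger_gap: 51.5
grip_force: 32.1
[-0.444 -0.072  0.893] 26.7 27.1 [  3.66   0.37 -19.28]
t 30.51920645002448 off [0.22296844 0.5069187  0.13993559] [-3.74714992  0.96925887 12.20216615] 12.495806483599809
tip t [51.10279618 52.77007436 53.68425897] face 46.50080953356643 12.495806483599809 51.48922629541793
```

Run:
```python
from h import *
a=np.array([-.4683,-.0333,.8829])
for n in("scene","top"):
    P=np.load(n+".npz")["P"];D=P-[624.8,-168.7,125];t=D@a;rad=np.linalg.norm(D-t[...,None]*a,axis=-1)
    print(n,"washer",np.sort(t[(rad>12)&(rad<18)&(t>-10)&(t<40)]).round(1)[-25:],"tip",np.sort(t[(rad<6)&(t>30)&(t<75)])[-6:].round(1))
```

```text
scene washer [6.  6.1 6.1 6.1 6.2 6.5 6.5 6.6 6.6 6.6 6.6 6.7 6.8 6.8 6.8 7.  7.  7.2
 7.5 7.7 8.  8.  8.1 8.4 8.8] tip [51.9 53.4 53.5 53.7 53.8 54.3]
top washer [7.6 7.7 7.8 7.9 7.9 8.  8.  8.1 8.1 8.3 8.3 8.4 8.5 8.7 8.7 8.7 8.8 8.8
 8.9 9.  9.  9.3 9.5 9.6 9.8] tip [54.7 54.9 55.  55.2 55.3 56.2]
```

```bash
python3 -m crank '[[0,0,0,0,6.4],[0,0,0,0,6.4],[0,0,0,0,6.4],[0,0,0,0,6.4]]'; python3 m.py
```

```text
time: 19.4
tool_pos: [607.0, -169.4, 169.6]
tcp_rot: [180.0, -0.1, -176.0]
ft_force: [-0.9, 0.0, -0.5]
finger_gap: 64.1
grip_force: 0.0
[-0.446 -0.041  0.894] 26.6 27.0 [  3.76   0.12 -17.64]
t 30.366156284837363 off [0.18000568 0.3879219  0.11264672] [-0.86428988  0.03130732 -0.45788955] -0.0005662691930983444
tip t [50.9774913  52.87276247 53.64653639] face 46.36031199811911 -0.0005662691930983444 64.11503499391353
```

```bash
python3 -m crank '[[0,0,0,0,5],[0,0,0,0,5],[0,0,0,0,5],[0,0,0,0,5]]' 45; python3 -m crank '[[-0.03,0,0.05,0,5],[-0.05,0,0.1,0,5],[-0.08,0,0.15,0,5]]'; python3 m.py
```

```text
time: 19.85
tool_pos: [607.4, -169.3, 170.1]
tcp_rot: [180.0, -0.0, -176.0]
ft_force: [1.3, 1.8, -0.8]
finger_gap: 51.2
grip_force: 46.9
time: 20.15
tool_pos: [608.0, -169.4, 169.0]
tcp_rot: [180.0, -0.0, -176.0]
ft_force: [-3.2, 3.8, 3.4]
finger_gap: 51.2
grip_force: 47.4
[-0.45  -0.033  0.893] 26.8 27.2 [  3.53   0.13 -18.49]
t 28.809587192549962 off [0.18339211 0.43385284 0.11604515] [-3.21801999  3.76443903  3.41490563] 4.396663117821888
tip t [51.02541932 52.82782691 53.57116522] face 44.805418976870484 4.396663117821888 51.2034169195065
```

```bash
python3 -m crank '[[-0.03,0.03,0.05,0,5],[-0.05,0.05,0.1,0,5],[-0.08,0.05,0.15,0,5],[-0.1,0.05,0.2,0,5]]'; python3 m.py
```

```text
time: 20.6
tool_pos: [609.1, -169.2, 166.8]
tcp_rot: [-180.0, -0.0, -176.0]
ft_force: [-3.7, 1.4, 3.0]
finger_gap: 50.9
grip_force: 47.4
[-0.449 -0.038  0.893] 26.8 27.2 [  3.58   0.18 -18.35]
t 26.351808828037 off [0.23722102 0.59018335 0.15028739] [-3.72360809  1.35581282  2.96959007] 4.3204681702991605
tip t [51.0396541  52.86020207 53.75572626] face 42.347123684954575 4.3204681702991605 50.924387820987825
```

```bash
python3 -m crank '[[-0.03,0.0,0.05,0,5],[-0.05,0,0.1,0,5],[-0.08,0,0.15,0,5]]'; python3 m.py
```

```text
time: 20.95
tool_pos: [610.1, -169.0, 165.0]
tcp_rot: [-180.0, 0.0, -176.0]
ft_force: [-0.1, 0.8, 0.2]
finger_gap: 51.5
grip_force: 47.1
[-0.446 -0.035  0.895] 26.6 27.2 [ 3.550e+00 -1.000e-02 -1.853e+01]
t 24.204445408357667 off [0.16008404 0.48000655 0.10503806] [-0.08450522  0.8174487   0.15168763] 0.14627776514409477
tip t [51.27543562 52.81352712 53.67630908] face 40.198661594544085 0.14627776514409477 51.4783196268163
```

```bash
python3 -m crank '[[-0.02,0.0,0.04,0,5],[-0.04,0,0.09,0,5]]'; python3 m.py
```

```text
time: 21.2
tool_pos: [610.4, -169.0, 164.2]
tcp_rot: [-180.0, -0.0, -176.0]
ft_force: [-1.0, 0.4, 0.1]
finger_gap: 51.2
grip_force: 48.2
[-0.445 -0.04   0.894] 26.6 27.2 [  3.58   0.38 -18.38]
t 23.454743988891142 off [0.16341557 0.83676546 0.1201982 ] [-1.03644833  0.41765101  0.14777336] 0.6019300763973778
tip t [51.45229769 52.90903308 53.65588942] face 39.448536007928766 0.6019300763973778 51.18231934452987
```

```bash
python3 -m crank '[[-0.02,0.0,0.04,0,5],[-0.04,0,0.09,0,5],[-0.04,0,0.09,0,5]]'
```

```text
time: 21.55
tool_pos: [610.8, -168.9, 163.4]
tcp_rot: [-180.0, 0.0, -176.0]
ft_force: [-0.5, 0.3, -1.6]
finger_gap: 51.2
grip_force: 48.2
```

```bash
python3 -m crank '[[-0.02,0.0,0.04,0,5],[-0.04,0,0.09,0,5],[-0.04,0,0.09,0,5]]'; python3 m.py
```

```text
time: 21.85
tool_pos: [611.0, -169.0, 163.0]
tcp_rot: [-180.0, -0.0, -176.0]
ft_force: [-4.8, 0.6, 3.4]
finger_gap: 51.0
grip_force: 48.6
[-0.451 -0.04   0.892] 26.9 26.9 [  3.5   -0.23 -18.41]
t 22.140504306213384 off [0.09116159 0.24795802 0.0595562 ] [-4.8450427   0.56155182  3.4039881 ] 5.255614913823305
tip t [51.51459079 52.91330844 53.74059054] face 38.13644017624316 5.255614913823305 51.01088557573906
```

```bash
python3 -m crank '[[-0.02,0.0,0.04,0,5],[-0.04,0,0.08,0,5],[-0.04,0,0.08,0,5],[-0.04,0,0.08,0,5]]'; python3 m.py
```

```text
time: 22.3
tool_pos: [611.1, -169.0, 162.6]
tcp_rot: [-180.0, -0.0, -176.0]
ft_force: [-8.9, 0.2, 7.7]
finger_gap: 51.3
grip_force: 49.1
[-0.456 -0.042  0.889] 27.2 27.3 [  3.63   0.41 -18.22]
t 21.81412246535285 off [0.19342047 0.83465275 0.1358963 ] [-8.92958182  0.21656491  7.74598737] 11.013443802738806
tip t [51.45241397 52.96898931 53.82352642] face 37.81137230298834 11.013443802738806 51.28015054023487
```

```bash
python3 -m crank '[[0.01,0.0,0.02,0,5],[0.01,0,0.04,0,5],[0.01,0,0.04,0,5],[0.01,0,0.04,0,5],[0.01,0,0.04,0,5],[0.01,0,0.04,0,5],[0.01,0,0.04,0,5],[0.01,0,0.04,0,5]]'; python3 m.py
```

```text
time: 23.15
tool_pos: [611.1, -169.0, 162.5]
tcp_rot: [-180.0, -0.0, -176.0]
ft_force: [-8.5, 0.9, 9.1]
finger_gap: 50.7
grip_force: 49.2
[-0.451 -0.042  0.892] 26.9 27.0 [  3.52  -0.28 -18.41]
t 21.616684303596042 off [-0.01366505  0.1609999   0.00063142] [-8.53328525  0.89994107  9.05734697] 11.962901081272808
tip t [51.45543187 52.88474116 53.64606965] face 37.612524891084014 11.962901081272808 50.65735160301681
```

Run:
```python
from h import *
s=sense();p,d,C,P=grab("wrist")
a=np.array([-.4683,-.0333,.8829]);xp=np.array([.8807,.0626,.4695]);yp=np.cross(a,xp)
D=P-[624.8,-168.7,125];t=D@a;X=D@xp;Y=D@yp
m=(abs(Y)<3)&(t>30)&(t<60)&(d>0)
for x in range(-14,24,2):
    k=m&(X>=x)&(X<x+2)
    if k.any():print(x,k.sum(),np.percentile(t[k],[10,50,90]).round(1),np.median(p[k].mean(1)))
cv2.imwrite("pics/w7.png",np.hstack([cv2.resize(p[140:340,220:420],(400,400),interpolation=2),cv2.resize(snapshot("scene")[0][120:200,340:420],(400,400),interpolation=2)])[...,::-1])
```

```text
-14 70 [37.7 38.5 39.3] 172.16666666666669
-12 71 [32.4 35.3 38.6] 118.66666666666667
-10 25 [42.  43.2 46.7] 96.0
-8 69 [46.4 47.9 49.5] 90.33333333333333
-6 90 [49.8 50.6 51.7] 95.66666666666667
-4 79 [50.8 51.8 52.6] 107.0
-2 96 [51.2 52.2 52.8] 116.0
0 80 [51.2 52.  52.8] 119.33333333333333
2 97 [51.5 52.3 53.4] 66.33333333333333
4 98 [52.  52.9 53.8] 60.333333333333336
6 84 [49.9 51.3 52.5] 60.0
8 80 [47.6 49.  50.6] 59.0
10 83 [45.1 46.6 47.9] 59.333333333333336
12 72 [42.4 43.8 44.9] 59.333333333333336
14 67 [36.7 37.4 38.4] 84.0
16 86 [36.6 37.4 38. ] 86.0
18 74 [36.7 37.5 38.3] 86.33333333333333
20 80 [36.3 37.4 38.3] 86.33333333333333
22 82 [36.5 37.3 37.9] 86.66666666666667
```

View pics/w7.png

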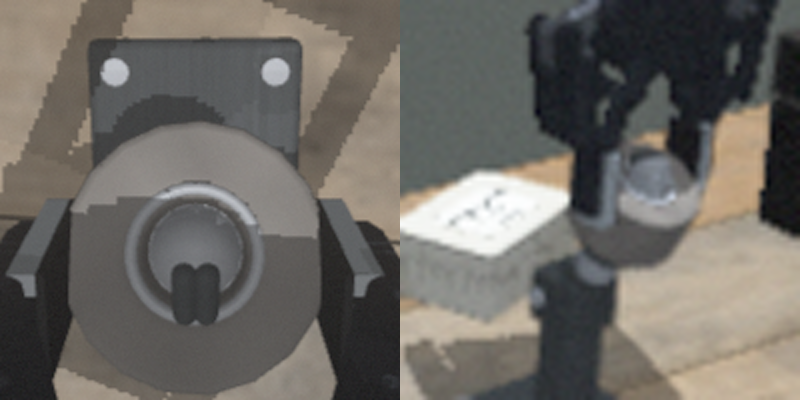

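```bash
python3 -m crank '[[0.03,0,-0.06,0,5],[0.06,0,-0.12,0,5],[0.06,0,-0.12,0,7.5],[0.06,0,-0.12,0,7.5],[0.06,0,-0.12,0,7.5],[0.06,0,-0.12,0,7.5],[0.06,0,-0.12,0,7.5]]'; python3 -m crank '[[0,0,-0.5,0,7.5],[0,0,-2,0,7.5],[0,0,-5,0,7.5],[0,0,-9,0,7.5],[0,0,-12,0,7.5],[0,0,-12,0,7.5],[0,0,-12,0,7.5]]'
python3 - <<'E'
from h import *
p,d=snapshot("top");P=pts(d,cam("top"))
a=np.array([-.4683,-.0333,.8829]);xp=np.array([.8807,.0626,.4695]);q,e=snapshot("scene");S=pts(e,cam("scene"))
s=sense();w,g,C,W=grab("wrist")
for n,V in(("top",P),("scene",S),("wrist",W)):
    D=V-[624.8,-168.7,125];t=D@a;X=D@xp;r=np.linalg.norm(D-t[...,None]*a,axis=-1)
    f=(r>17)&(r<26)&(t>20)&(t<50);print(n,f.sum(),np.percentile(t[f],[10,50,90]) if f.any() else "")
print(s["tool_pos"],s["ft_force"])
E
```

```text
time: 24.0
tool_pos: [610.9, -168.8, 162.5]
tcp_rot: [180.0, -0.0, -176.0]
ft_force: [-0.2, 0.8, -0.5]
finger_gap: 74.9
grip_force: 0.0
time: 24.7
tool_pos: [611.7, -169.2, 285.3]
tcp_rot: [-179.9, 0.2, -176.0]
ft_force: [0.1, 0.2, -0.7]
finger_gap: 75.1
grip_force: 0.0
top 181 [37.42301954 39.27014526 40.85108919]
scene 136 [37.07494334 38.39477933 40.15549971]
wrist 2080 [37.34571629 38.24779157 39.05721541]
[ 610.52676515 -168.75519624  282.1054361 ] [ 0.52291062 -0.50975407 -0.34289443]
```

```bash
python3 -m crank '[[0,0,0,0,7.5],[0,0,0,0,7.5],[0,0,0,0,7.5],[0,0,0,0,7.5]]'; python3 -c "
from bench import hand_in
print(hand_in())"
```

```text
time: 25.25
tool_pos: [610.8, -168.8, 282.3]
tcp_rot: [180.0, -0.0, -176.0]
ft_force: [0.6, -0.4, -1.1]
finger_gap: 74.8
grip_force: 0.0
the job is handed in; nothing more can be done
None
```

The wheel sits at the foot of the peg with the keeper sprung out over it. I pressed it down with about 13 N for 0.8 s, then let go, moved the arm clear and handed the job in at 25 s; no verdict came back.

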